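# Pack a putter-weight order and stack its cartons

## Task

Pack this order: using the scoop, and never touching the brass weights with the fingers, scoop all the weights out of the blue tray and tip them into the open white tin. Stand the scoop back upright at the middle of its black mat, lay the black lid flat and square on the filled tin, then stack every carton squarely on the lid in one straight column with its long sides along the tin's, and leave the other things on the bench where they are.

Things in the scene. Friction and masses are not known exactly. Their poses are not given: they have to be found in the camera images.
- tray: Fixed blue tray, 220 (x) x 74 x 30 mm high; origin on underside. Flat floor at z = 4 mm, 64 mm wide (y) between 5 mm side walls up to z = 30 mm. +x end: upright wall, inner face x = 112 mm. -x end: from x = -77 mm a 60-degree ramp up to x = -101 mm, z = 46 mm. Weights lie between the ramp and x = 22 mm; behind them there is room to set the scoop down and sweep it to -x into the ramp.
- scoop: Aluminium scoop, about 90 g; origin on its flat underside, z up, -x to the open nose. Pan floor 2 mm thick, 57 mm wide (y), nose edge x = -50 to back wall x = 20 mm; side walls (from x = -46 mm back, 2.5 mm thick) and back wall rise to z = 24 mm. Upright black handle 30 (x) x 12 (y) mm at x = 10 mm, from z = 22 to 90 mm: pinch across y from above near z = 65 mm. Holds all weights at once.
- scoop_nose (a point): Middle of the scoop's nose edge, on the underside (50 mm towards -x from the scoop's origin).
- mat: Black rubber mat of the scoop fixed to the bench, 140 (x) x 100 (y) x 3 mm; origin at the centre of its underside.
- tin: Open white tin with a teal band, fixed to the bench, 110 (x) x 69 (y) x 38 mm high, walls and floor 3 mm; origin at the centre of its underside.
- lid: Black flat lid of the tin, 110 (x) x 68 (y) x 14 mm, 100 g, no rim: lies flat on the tin's edge. Origin at the centre of its underside. Grip it across y.
- weight1: Brass plug weight: a slug with round ends, 16 mm in diameter, 28 mm long along its x axis, lying on its side, about 38 g; it can roll; origin at its centre. Three to five of the five are present.
- weight2: Brass plug weight: a slug with round ends, 16 mm in diameter, 28 mm long along its x axis, lying on its side, about 38 g; it can roll; origin at its centre. Three to five of the five are present.
- weight3: Brass plug weight: a slug with round ends, 16 mm in diameter, 28 mm long along its x axis, lying on its side, about 38 g; it can roll; origin at its centre. Three to five of the five are present.
- weight4: Brass plug weight: a slug with round ends, 16 mm in diameter, 28 mm long along its x axis, lying on its side, about 38 g; it can roll; origin at its centre. Three to five of the five are present.
- weight5: Brass plug weight: a slug with round ends, 16 mm in diameter, 28 mm long along its x axis, lying on its side, about 38 g; it can roll; origin at its centre. Three to five of the five are present.
- carton1: Closed cardboard carton with a teal band, 104 (x) x 66 (y) x 32 mm high, about 130 g; origin at the centre of its underside. Grip it across y. Two or three of the three are present; one may get knocked aside.
- carton2: Closed cardboard carton with an orange band, 104 (x) x 66 (y) x 32 mm high, about 130 g; origin at the centre of its underside. Grip it across y. Two or three of the three are present; one may get knocked aside.
- carton3: Closed cardboard carton with a green band, 104 (x) x 66 (y) x 32 mm high, about 130 g; origin at the centre of its underside. Grip it across y. Two or three of the three are present; one may get knocked aside.
- sleeve: Bystander: aluminium hosel sleeve standing upright, 17 mm in diameter, 34 mm tall; origin at the centre of its underside.
- ferrule: Bystander: black ferrule standing upright, 15 mm in diameter, 25 mm tall; origin at the centre of its underside.

How it is judged:
By the outcome, as a careful person would: the job done as asked, in the order asked, and still so for the second after the job is handed in, with the robot touching nothing.
Of carton1, carton2, carton3 only 2 to 3 are there at a start; the rules pass over those that are not, and their reading is None.
Of weight1, weight2, weight3, weight4, weight5 only 3 to 5 are there at a start; the rules pass over those that are not, and their reading is None.
At some moment in a run one of carton1, carton2, carton3 may be knocked a few centimetres aside while the robot is not near it.
It also fails if it takes over 210 s, if anything falls off the work surface, if the arm or the gripper's body presses on something with over 40 N, if the wrist force passes 120 N, or if a joint passes its speed limit or range.

## Robot

A 6-joint arm with a two-finger parallel gripper is mounted at the origin on the work surface. World frame = base frame: x ahead of the robot, y to its left, z up, the work surface at z = 0. Lengths are in m, angles in degrees, forces in N, time in s.
With the tool pointing down it reaches from about 0.4 to 0.825 m from the base axis. Payload 7 kg.
Tool frame: the origin (TCP) lies midway between the tips of the shut fingers; the grasp point (between the pads) lies 19 mm behind it; z points along the fingers, y is the direction in which the jaws open and shut (so a half turn about z gives the same grasp; the last joint's range is limited). The gripper opens to 88 mm and grips with 3 to 60 N. Pads are 19 mm wide; open, the fingers measure 130 mm over their backs; the gripper's body (78 mm by 193 mm) begins 47 mm behind the grasp point.
Start: joints at [81.194, 20.546, 0.682, 0, -70.136, -16.507], TCP at [0.289, 0.61, 0.227] pointing down, gripper open.
Joint ranges: [-176.03, 176.03], [-82.01, 121.73], [-58.28, 71.71], [-173.87, 95.51], [-174.79, -0.11], [-173.66, 173.66]. Speed limits (degrees/s): [136.94, 136.94, 172.46, 180, 180, 180].

## Interface

Orientations are given as a 3x3 rotation matrix whose columns are the frame's x, y, z axes.
In Python, from rig import robot gives the robot as it stands. Calls block until the motion is done:
- robot.goto(position, orientation): joint-space move of the TCP to a pose.
- robot.servo_line(position, ori=None, speed=0.15): straight line of the TCP; ori=None keeps the orientation; speed is the mean speed in m/s.
- robot.movej(angles): joint-space move.
- robot.move_gripper(opening): opening from 0.0 (shut) to 1.0 (fully open); the grip force is fixed at half the most; returns when the fingers have stopped.
- robot.dwell(seconds).
- robot.ik(position, orientation): joint angles nearest the present ones, or None.
- robot.grab_frame(name): name is "scene" or "top" or "wrist"; returns (picture, depth): 384x512x3 uint8, red, green, blue; 384x512 float32, m along the optical axis (not along the pixel's ray), 0 where there is no reading.
- robot.camera_info(name): a dict with "vfov" (degrees; the focal length in pixels is half the picture's height over the tangent of half this angle, whatever the lens; pixels are square), "cx", "cy" (the principal point, pixels), "k1" (the pictures are not rectified: a ray, as slopes to the right and down, at radius r is drawn at 1 + k1 r^2 times it, then the intrinsics apply), "view" (4x4, takes a point from world to camera coordinates); the wrist camera has in their place "T_tool_cam" (4x4, takes a point from camera to tool coordinates, whose origin is the TCP and whose axes are the flange's). Camera axes: x right, y down, z forward; pixel columns grow to the right and rows downward; lengths in m; the calibration is good to about 2 mm. A picture is of the moment at which its call begins: read the wrist's pose just before it. camera_info takes no time and is no camera call.
A pose or a line that the arm cannot do raises robot.Unreachable and nothing moves.
- robot.job_done(): hands the job in, once; it reports no verdict.
Readings, each from a call of its own:
- robot.read_t(): time.
- robot.read_qpos(): joint angles.
- robot.read_qvel(): joint speeds.
- robot.read_effort(): joint torques, N m.
- robot.read_position(): TCP position.
- robot.read_tcp_rot(): TCP orientation.
- robot.read_force(): force on the tool from outside, world axes, zero at the start.
- robot.read_ft_torque(): the same for the moment, N m.
- robot.read_grip_width(): opening from 0.0 (shut) to 1.0 (fully open).
Only numpy, scipy, OpenCV 4.12 (cv2) and the standard library are available. Lean on these libraries where they do the work, as an engineer would, in place of code of your own. Each camera call takes 0.05 s, during which the arm holds its last target. There are 200 camera calls.

## Working session

There is one attempt and no reset: what is moved stays moved. The work goes in short steps, each a Python script; the robot and the scene stay as the last script left them, time stands still between calls to the robot, and variables do not carry over. Pictures are saved under pics/ and viewed, about 12 in all and at most 16, crops included, and the job is handed in when it is done.

```bash
ls; mkdir -p pics; python3 - <<'E'
from rig import robot
import cv2,numpy as np
for n in("scene","top"):
    p,d=robot.grab_frame(n); cv2.imwrite(f"pics/{n}0.png",p[:,:,::-1]); np.save(f"pics/{n}0.npy",d); np.save(f"pics/{n}0c.npy",p)
    i=robot.camera_info(n); print(n,{k:(np.round(v,4).tolist() if k=="view" else v) for k,v in i.items()})
print(robot.camera_info("wrist")); print(robot.read_t(),robot.read_tcp_rot())
E
```

```text
pics
scene {'vfov': 55.57891725821377, 'cx': 261.5197332926235, 'cy': 187.39871664196662, 'k1': -0.00664447246326422, 'view': [[-0.5516, 0.8341, 0.0096, 0.3156], [0.4999, 0.3398, -0.7967, -0.2358], [-0.6678, -0.4346, -0.6043, 1.1374], [0.0, 0.0, 0.0, 1.0]]}
top {'vfov': 53.0722773739768, 'cx': 250.16862941501307, 'cy': 194.4261010982434, 'k1': -0.018362801259201474, 'view': [[-0.0145, -0.9998, 0.0167, -0.0117], [-0.9918, 0.0122, -0.1273, 0.5413], [0.1271, -0.0184, -0.9917, 0.9797], [0.0, 0.0, 0.0, 1.0]]}
{'vfov': 68.77279680556549, 'cx': 258.2010184724003, 'cy': 191.92526866881772, 'k1': -0.05597532579639995, 'T_tool_cam': array([[ 1.47238332e-03, -9.66939331e-01, -2.55002279e-01,
         6.94318150e-02],
       [ 9.99998762e-01,  1.28229045e-03,  9.11695500e-04,
        -4.09800221e-04],
       [-5.54567251e-04, -2.55003306e-01,  9.66940022e-01,
        -1.58250650e-01],
       [ 0.00000000e+00,  0.00000000e+00,  0.00000000e+00,
         1.00000000e+00]])}
0.1 [[ 9.03950784e-01 -4.27636227e-01 -4.87053282e-04]
 [-4.27636476e-01 -9.03949723e-01 -1.39399285e-03]
 [ 1.55850163e-04  1.46838268e-03 -9.99998910e-01]]
```

View pics/top0.png

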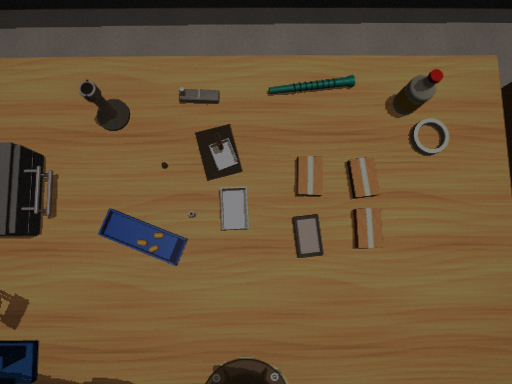

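View pics/scene0.png

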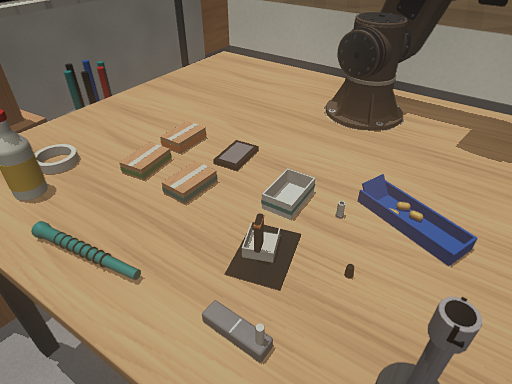

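```bash
cat > h.py <<'E'
from rig import robot
import cv2,numpy as np
def model(n):
    i=robot.camera_info(n); f=192/np.tan(np.radians(i["vfov"]/2))
    return f,i["cx"],i["cy"],i["k1"],i
def grab(n,save=None):
    """returns picture, cloud (H,W,3 world), T world<-cam"""
    f,cx,cy,k,i=model(n)
    if n=="wrist":
        T=np.eye(4);T[:3,:3]=robot.read_tcp_rot();T[:3,3]=robot.read_position();T=T@i["T_tool_cam"]
    else: T=np.linalg.inv(i["view"])
    p,d=robot.grab_frame(n)
    if save: cv2.imwrite(f"pics/{save}.png",p[:,:,::-1])
    v,u=np.mgrid[:384,:512].astype(float)
    r=rays(np.stack([u,v],-1),f,cx,cy,k)
    W=(r*d[...,None])@T[:3,:3].T+T[:3,3]; W[d==0]=np.nan
    return p,W,T
def rays(uv,f,cx,cy,k):
    uv=np.asarray(uv,float);a=(uv-[cx,cy])/f; s=a.copy()
    for _ in range(6): s=a/(1+k*(s**2).sum(-1,keepdims=True))
    return np.concatenate([s,np.ones(s.shape[:-1]+(1,))],-1)
def onplane(n,T,uv,z):
    f,cx,cy,k,_=model(n); r=rays(uv,f,cx,cy,k)@T[:3,:3].T
    return (T[:3,3]+r*((z-T[2,3])/r[...,2:]))[...,:2]
def pose(n,T,mask,z):
    """min-area rectangle of the biggest blob of mask, at height z: centre, long-axis angle, size (mm)"""
    c=max(cv2.findContours(mask.astype(np.uint8),cv2.RETR_EXTERNAL,cv2.CHAIN_APPROX_NONE)[0],key=cv2.contourArea)
    P=onplane(n,T,c[:,0].astype(float),z)
    return rect(P)
def rect(P):
    (x,y),(w,h),a=cv2.minAreaRect((np.asarray(P)*1000).astype(np.float32))
    if w<h: w,h,a=h,w,a+90
    return np.array([x,y])/1000,(a+90)%180-90,(round(w,1),round(h,1))
def down(yaw):
    """tool down, jaw (tool y) axis along world direction yaw+90 (deg): object's y; tool x = object x"""
    c,s=np.cos(np.radians(yaw)),np.sin(np.radians(yaw))
    return np.array([[c,s,0],[s,-c,0],[0,0,-1.]])
E
python3 - <<'E'
from h import *
p,W,T=grab("top")
z=W[...,2]; inb=(W[...,0]>.2)&(W[...,0]<.9)&(abs(W[...,1])<.75)
print("table z",np.nanmedian(z[inb]),np.nanstd(z[250:300,200:350]))
m=(inb&(z>.009)).astype(np.uint8)
n,l,s,c=cv2.connectedComponentsWithStats(m)
for i in range(1,n):
    if s[i,4]<25: continue
    q=W[l==i]; print(s[i,:4],"h95",np.round(np.percentile(q[:,2],[50,95,99]),3),*rect(q[:,:2]))
cv2.imwrite("pics/top1.png",cv2.resize(p[110:280,80:400,::-1],None,fx=2.5,fy=2.5,interpolation=cv2.INTER_CUBIC))
E
```

```text
table z 0.0001019314818540007 0.0028450022280335496
[393  69  50  45] h95 [0.119 0.19  0.192] [ 0.79704559 -0.45295197] 33.48605728149414 (69.0, 55.5)
[269  75  86  19] h95 [0.024 0.029 0.031] [ 0.84848132 -0.19470245] -82.59166717529297 (239.0, 29.3)
[79 80 50 50] h95 [0.016 0.191 0.193] [0.77343024 0.35797552] 0.06155438721179962 (87.3, 87.1)
[179  87  41  16] h95 [0.024 0.04  0.06 ] [0.82246008 0.11860522] 87.89382934570312 (110.6, 34.0)
[411 118  39  37] h95 [0.024 0.027 0.028] [ 0.70047595 -0.51870422] -57.97537612915039 (101.0, 99.5)
[209 133  29  36] h95 [0.029 0.094 0.096] [0.65928137 0.05371616] 20.7338924407959 (70.8, 56.8)
[  0 142  53  95] h95 [0.109 0.141 0.142] [0.53892102 0.55152686] -15.179656982421875 (237.0, 125.0)
[297 156  26  40] h95 [0.032 0.035 0.036] [ 0.59207251 -0.17958272] -2.5129623413085938 (105.2, 66.0)
[348 157  31  42] h95 [0.031 0.035 0.036] [ 0.58634882 -0.32477652] 6.753425598144531 (104.9, 65.2)
[162 162   6   6] h95 [0.022 0.025 0.026] [0.62719861 0.21182922] -27.17962646484375 (12.9, 11.1)
[221 187  28  43] h95 [0.036 0.04  0.041] [0.50653748 0.02293365] 2.1225364208221436 (111.2, 69.7)
[ 98 208  90  58] h95 [0.028 0.043 0.046] [0.43487161 0.26500073] 67.78306579589844 (223.9, 74.3)
[354 208  29  40] h95 [0.031 0.035 0.036] [ 0.45021094 -0.33124576] -0.8209915161132812 (103.0, 67.7)
[189 211   7   6] h95 [0.033 0.036 0.037] [0.49277408 0.13561169] 87.58029174804688 (13.9, 13.2)
[293 214  31  44] h95 [0.014 0.017 0.019] [ 0.43163589 -0.17214217] 5.8195390701293945 (110.2, 68.6)
[137 240  11   6] h95 [0.018 0.023 0.024] [0.41923911 0.26825916] 89.27584075927734 (26.7, 13.1)
```

View pics/top1.png

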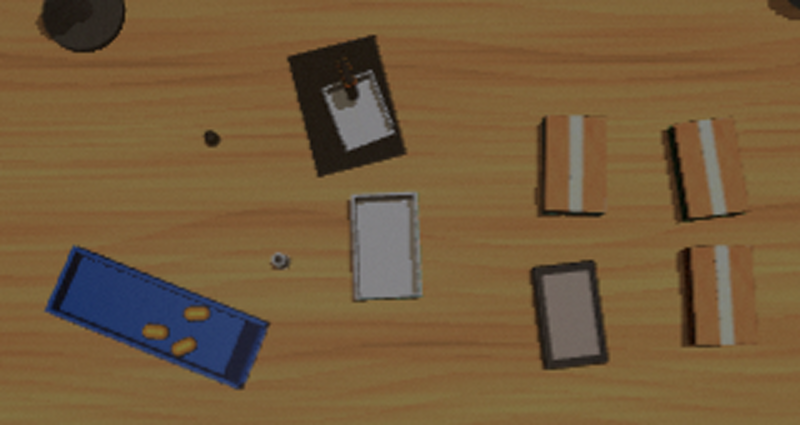

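```bash
cat >> h.py <<'E'
def slab(W,lo,hi,c,r):
    return (W[...,2]>lo)&(W[...,2]<hi)&(np.hypot(W[...,0]-c[0],W[...,1]-c[1])<r)
def biggest(m):
    n,l,s,_=cv2.connectedComponentsWithStats(m.astype(np.uint8),connectivity=8)
    return l==1+np.argmax(s[1:,4])
E
python3 - <<'E'
from h import *
for (x,y,yaw,nm) in((.45,.235,-22,"tray"),(.62,.05,16,"mat")):
    robot.goto([x,y,.19],down(yaw)); print(nm,robot.read_t(),np.round(robot.read_qpos(),1),np.round(robot.read_position(),4))
    p,W,T=grab("wrist","w_"+nm)
    if nm=="tray":
        q=W[biggest(slab(W,.024,.055,(.435,.265),.16))]; print("tray rim",*rect(q[:,:2]))
        q=W[slab(W,.042,.055,(.435,.265),.16)]; print("ramp top",*rect(q[:,:2]))
        b=p.astype(int); m=slab(W,.008,.03,(.435,.265),.12)&(b[...,0]>b[...,2]*1.3)
        n,l,s,_=cv2.connectedComponentsWithStats(m.astype(np.uint8))
        for i in range(1,n):
            if s[i,4]>40: print("w",s[i,4],*rect(W[l==i][:,:2]))
        q=W[slab(W,.015,.05,(.493,.136),.03)]; print("sleeve",*rect(q[:,:2]))
    else:
        q=W[slab(W,.085,.1,(.67,.05),.09)]; print("handle",*rect(q[:,:2]),np.median(q[:,2]))
        q=W[biggest(slab(W,.018,.032,(.66,.05),.09))]; print("pan walls",*rect(q[:,:2]))
        q=W[slab(W,.018,.032,(.66,.05),.09)]; print("pan walls all",*rect(q[:,:2]))
    q=W[biggest(slab(W,.033,.044,(.506,.023),.08))]; print("tin",*rect(q[:,:2]),np.median(q[:,2]))
    print("table z",np.nanmedian(W[...,2]))
    g=p.max(-1); np.save(f"pics/{nm}.npy",W)
    m=(g<60)&slab(W,-.005,.012,(.65,.05),.13); 
    if m.sum()>50: print("mat",*pose("wrist",T,biggest(m),.003))
E
```

```text
tray 1.6667 [ 49.8   6.4 -23.1   0.  -60.4  18.2] [0.4502 0.236  0.1902]
tray rim [0.43477838 0.26402386] 67.94186401367188 (222.0, 74.6)
ramp top [0.39645557 0.16345123] -22.690467834472656 (59.0, 6.7)
w 234 [0.43865012 0.22555795] -88.00359630584717 (26.4, 14.9)
w 221 [0.42009631 0.26853662] 87.06928253173828 (25.7, 15.0)
w 218 [0.40397122 0.23962508] -60.469146728515625 (27.9, 15.1)
sleeve [0.4935423 0.1375488] 68.54190826416016 (14.3, 13.8)
tin [0.50659036 0.02387928] 1.9093085527420044 (111.0, 71.1) 0.037583132380381634
table z 0.001591859330091261
mat [0.59352686 0.08769969] 69.33678436279297 (44.8, 20.7)
mat 2.775 [ 22.6  17.1  -9.3  -0.  -63.6  83.3] [0.6198 0.0508 0.1898]
handle [0.67902008 0.06150413] 20.88045310974121 (29.4, 12.4) 0.09234799864528245
pan walls [0.66442352 0.03515443] 21.78276824951172 (64.9, 19.0)
pan walls all [0.65759149 0.0531699 ] 20.943647384643555 (64.8, 57.2)
tin [0.56053625 0.0268435 ] -74.54267311096191 (69.9, 17.3) 0.03755590072515111
table z 0.0012031666395532215
mat [0.68593201 0.08058788] -74.00482273101807 (14.3, 4.6)
```

```bash
python3 -c "
import cv2,numpy as np
a=cv2.imread('pics/w_tray.png');b=cv2.imread('pics/w_mat.png');cv2.imwrite('pics/ab.png',cv2.resize(np.vstack([a,b]),None,fx=.78,fy=.78))"
```

```text
(no output)
```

View pics/ab.png

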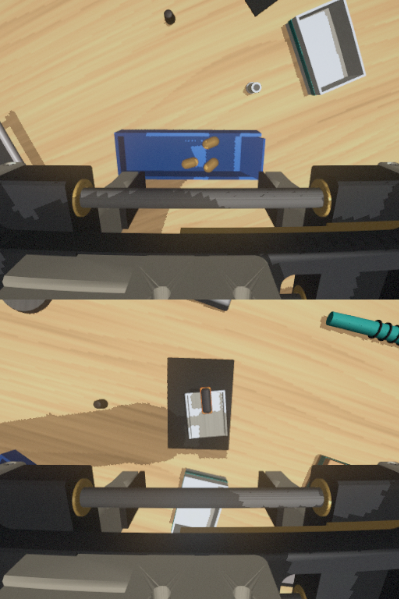

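```bash
cat >> h.py <<'E'
def Rs(yaw,pitch):
    """scoop orientation; pitch>0 = nose up"""
    from scipy.spatial.transform import Rotation as R
    return R.from_euler("ZY",[yaw,pitch],degrees=True).as_matrix()
G=[10e-3,0,46e-3]           # TCP in the scoop frame
FLIP={0:np.diag([1,-1,-1.]),1:np.diag([-1,1,-1.])}
def tool(nose,yaw,pitch,flip,G=G):
    """TCP pose that puts scoop nose point (world) at nose"""
    R=Rs(yaw,pitch); return np.asarray(nose)+R@(np.array(G)+[.05,0,0]),R@FLIP[flip]
TRAY=np.array([.4322,.2575]); TY=67.94
TIN=np.array([.5066,.0239]); TINY=1.9
SC=np.array([.6697,.0579]); SY=20.9
def tray(x,z,y=0):
    c,s=np.cos(np.radians(TY)),np.sin(np.radians(TY)); return np.array([TRAY[0]+c*x-s*y,TRAY[1]+s*x+c*y,z])
E
python3 - <<'E'
from h import *
f=lambda q: None if q is None else np.round(q,0).astype(int).tolist()
for fl in (0,1):
    print("pick",fl,f(robot.ik(*tool([*(SC-.05*np.array([np.cos(np.radians(SY)),np.sin(np.radians(SY))])),.003],SY,0,fl))))
    for x,z,p in((.03,.005,0),(-.075,.005,0),(-.098,.045,30),(-.1,.13,30)):
        print("tray",fl,x,p,f(robot.ik(*tool(tray(x,z),TY,p,fl))))
    for yaw in range(0,360,30):
        print("pour",fl,yaw,[f(robot.ik(*tool([*TIN,.05 if p<0 else .12],yaw,p,fl))) for p in(30,0,-30,-65)])
p,W,T=grab("wrist")
print(p[250*384//300-0:,:].shape, [p[int((y-300)/.78),int(x/.78)].tolist() for x,y in((175,370),(175,440),(225,370),(120,420),(300,420),(150,350))])
h=cv2.cvtColor(p,cv2.COLOR_RGB2HSV); m=(h[...,2]<60)&(h[...,1]<110)&slab(W,-.006,.03,(.66,.05),.12)
m=cv2.morphologyEx(m.astype(np.uint8),cv2.MORPH_CLOSE,np.ones((5,5)))
print(*pose("wrist",T,biggest(m),.003))
cv2.imwrite("pics/mm.png",m*255)
E
```

```text
pick 0 [22, 30, -10, 0, -50, 89]
tray 0 0.03 0 [56, 21, -24, 0, -45, 102]
tray 0 -0.075 0 [53, 15, -35, 0, -41, 105]
tray 0 -0.098 30 [57, 30, -20, 6, -70, 98]
tray 0 -0.1 30 [57, 24, -16, 6, -80, 99]
pour 0 0 [[16, 35, 8, -8, -92, 76], [22, 13, -18, 0, -59, 68], None, None]
pour 0 30 [[27, 33, 1, 2, -88, 93], [25, 13, -19, 0, -59, 95], [21, 2, -42, -15, -18, 112], [-40, 16, -42, -92, -59, -126]]
pour 0 60 [[37, 28, -12, 11, -78, 107], [29, 11, -21, 0, -58, 121], [6, 8, -25, -36, -44, 168], [-33, 24, -23, -71, -74, -135]]
pour 0 90 [[47, 20, -30, 22, -65, 119], [31, 8, -24, 0, -57, 149], [3, 15, -16, -34, -62, -165], [-23, 34, -5, -56, -91, -136]]
pour 0 120 [[54, 8, -50, 36, -51, 128], None, [5, 21, -9, -28, -75, -144], [-12, 43, 11, -45, -107, -131]]
pour 0 150 [None, [32, 3, -31, 0, -57, -152], [11, 25, -6, -19, -83, -125], [1, 49, 21, -32, -119, -121]]
pour 0 180 [None, [28, 2, -32, 0, -56, -118], [19, 27, -7, -9, -84, -105], [14, 52, 21, -15, -122, -104]]
pour 0 210 [[17, -8, -47, -18, -23, -62], [24, 2, -31, 0, -57, -84], [26, 26, -14, 2, -80, -87], [27, 51, 9, 3, -114, -88]]
p
[... 1405 characters left out ...]
]
pour 1 210 [[17, -8, -47, -18, -23, 118], [24, 2, -31, 0, -57, 96], [26, 26, -14, 2, -80, 93], [27, 51, 9, 3, -114, 92]]
pour 1 240 [None, [20, 5, -29, 0, -57, 130], [33, 22, -24, 14, -71, 109], [40, 45, -10, 18, -99, 102]]
pour 1 270 [[-8, 18, -12, -32, -69, -158], [18, 8, -25, 0, -57, 162], [38, 17, -38, 28, -58, 122], [51, 36, -34, 35, -81, 102]]
pour 1 300 [[-3, 27, 0, -25, -82, -140], [18, 10, -22, 0, -58, -168], [37, 9, -53, 47, -43, 133], None]
pour 1 330 [[6, 33, 7, -17, -90, -122], [19, 12, -19, 0, -58, -139], None, None]
(64, 512, 3) [[76, 63, 54], [60, 51, 44], [73, 64, 52], [151, 122, 85], [216, 182, 133], [214, 179, 132]]
[0.62705469 0.09074043] 14.007782936096191 (42.8, 31.3)
```

```bash
python3 - <<'E'
from h import *
p,W,T=grab("wrist")
m=((p.max(-1)<100)&slab(W,-.006,.03,(.655,.06),.12)).astype(np.uint8)
m=biggest(cv2.morphologyEx(m,cv2.MORPH_OPEN,np.ones((3,3))))
print("mat",*pose("wrist",T,m,.003), pose("wrist",T,m,.004)[0])
n=np.array([*(SC-.05*np.array([np.cos(np.radians(SY)),np.sin(np.radians(SY))])),.003])
pos,R=tool(n,SY,0,1)
robot.goto(pos+[0,0,.09],R); robot.servo_line(pos,speed=.1)
print(robot.read_force()); robot.move_gripper(0); print("grip",robot.read_grip_width(),robot.read_force(),robot.read_t())
robot.servo_line(pos+[0,0,.16],speed=.15)
print(robot.read_force(),robot.read_grip_width(),np.round(robot.read_position()-pos,4))
grab("scene","s_pick")
E
```

```text
mat [0.66545453 0.06718645] 14.0587797164917 (138.6, 98.6) [0.66551544 0.06719479]
[0.20705843 0.11810642 0.67087933]
grip 0.1340052273930625 [ 0.80790505  0.32152217 -0.12465705] 7.7083
[ 0.12207923 -0.12828208 -1.64388138] 0.1291009670597081 [-0.0006 -0.      0.1588]
```

View pics/s_pick.png

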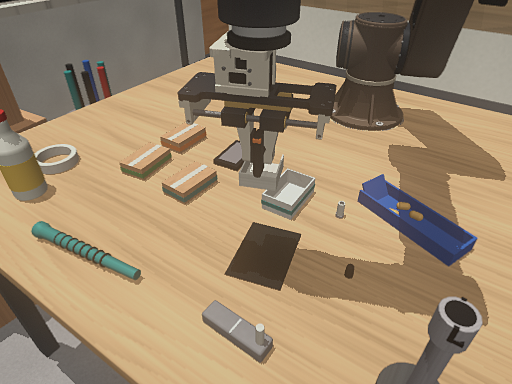

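```bash
cat > scoop.py <<'E'
from h import *
def go(nose,p,yaw=TY,speed=.08): robot.servo_line(*[tool(nose,yaw,p,1)[i] for i in(0,1)],speed=speed)
E
python3 - <<'E'
from scoop import *
robot.goto(*tool(tray(.03,.16),TY,0,1)); robot.dwell(.3); f0=robot.read_force(); print("t",robot.read_t(),f0)
go(tray(.03,.06),0); go(tray(.03,.016),0)
robot.dwell(.2);print(robot.read_force()-f0)
p,W,T=grab("scene","s_tray")
cv2.imwrite("pics/s_tray.png",cv2.resize(p[120:300,300:500,::-1],None,fx=3,fy=3))
for z in np.arange(.012,.0,-.001):
    go(tray(.03,z),0,speed=.02); robot.dwell(.1); f=robot.read_force()-f0; print(round(z,4),np.round(f,2),np.round(robot.read_position()[2]-.046,4))
    if f[2]>1.5: break
E
```

```text
t 10.6 [ 0.48824734  0.42550648 -1.57719247]
[-0.42855907  0.34952972  0.79772933]
0.012 [-0.36 -0.01  0.29] 0.012
0.011 [-0.54 -0.62  0.19] 0.011
0.01 [-1.02  0.25  0.13] 0.01
0.009 [-0.3   0.07  0.74] 0.009
0.008 [ 0.06 -0.9   0.66] 0.008
0.007 [-0.93 -0.03 -0.  ] 0.007
0.006 [-0.77 -1.02  1.76] 0.006
```

View pics/s_tray.png

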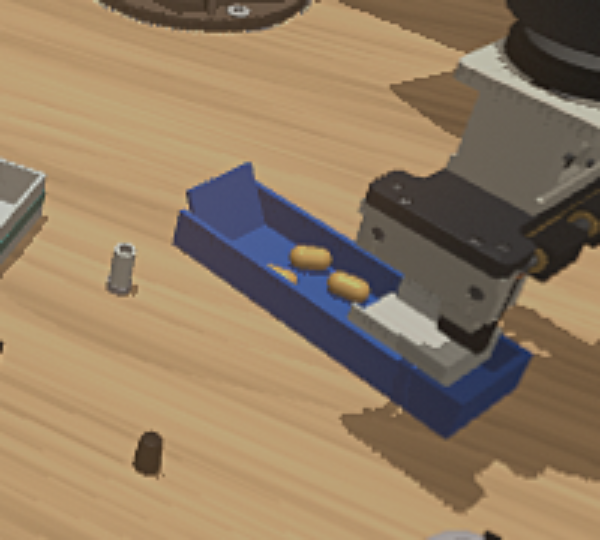

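```bash
python3 - <<'E'
from scoop import *
f0=np.array([.49,.42,-1.58])
F=lambda: np.mean([robot.read_force() for _ in range(5)],0)-f0
z=.006
while z>.0025 and F()[2]<2.5:
    z-=.0005; go(tray(.03,z),0,speed=.02); robot.dwell(.1); print(round(z,4),np.round(F(),2))
x=.03
while x>-.073:
    x-=.01 if x>-.05 else .004; go(tray(x,z),0,speed=.05); f=F(); print(round(x,3),np.round(f,2),end=";")
    if np.hypot(*f[:2])>14: break
print(robot.read_t(),z,x)
p,W,T=grab("scene"); cv2.imwrite("pics/s_sw.png",cv2.resize(p[120:300,300:500,::-1],None,fx=3,fy=3))
E
```

```text
0.0055 [ 0.23 -0.61  0.8 ]
0.005 [-0.94 -0.85  0.73]
0.0045 [-0.26 -0.46  0.07]
0.004 [-0.07 -0.66  1.01]
0.0035 [-0.62 -0.55  3.29]
0.02 [-1.22 -1.32  5.88];0.01 [-1.43 -1.76  5.76];-0.0 [-1.49 -1.22  5.62];-0.01 [-1.53 -0.19  7.37];-0.02 [-0.95 -0.49  7.83];-0.03 [-0.41 -0.51  7.51];-0.04 [-1.32  0.5   8.19];-0.05 [-0.36  1.08  7.66];-0.054 [0.55 2.06 7.62];-0.058 [0.65 4.19 7.18];-0.062 [0.49 2.59 7.63];-0.066 [1.28 2.3  7.46];-0.07 [2.72 5.16 3.36];-0.074 [ 3.19 10.4   3.59];21.55 0.0034999999999999983 -0.07400000000000002
```

View pics/s_sw.png

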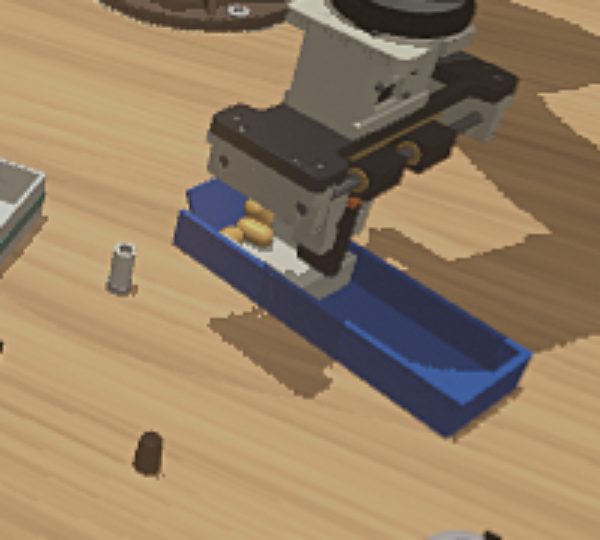

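```bash
python3 - <<'E'
from scoop import *
f0=np.array([.49,.42,-1.58])
x0,z0=-.0735,.0045
for h in np.linspace(.003,.044,12):
    p=min(30,np.degrees(np.arcsin(min(1,.95*h/.072))))
    go(tray(x0-h/np.tan(np.radians(60)),z0+h),p,speed=.03)
    print(round(h,3),round(p),np.round(robot.read_force()-f0,1),end=";")
e=tray(x0-.044*.577,z0+.044)
for k in(.02,.06,.1): go(e+[0,0,k],32,speed=.06)
robot.dwell(.3); print(robot.read_t(),np.mean([robot.read_force() for _ in range(8)],0)-f0)
p,W,T=grab("scene"); cv2.imwrite("pics/s_lift.png",cv2.resize(p[60:300,250:500,::-1],None,fx=2.4,fy=2.4))
p,W,T=grab("top"); cv2.imwrite("pics/t_lift.png",cv2.resize(p[180:290,80:220,::-1],None,fx=4,fy=4))
E
```

```text
0.003 2 [1.  6.6 1.2];0.007 5 [1.6 4.5 1.1];0.01 8 [0.3 0.6 1.1];0.014 11 [ 0.4  2.1 -0.5];0.018 14 [-0.2  0.8 -0.1];0.022 17 [-0.4  1.   0.1];0.025 20 [-0.   0.6 -0.4];0.029 23 [-1.1  1.4 -0.2];0.033 26 [-0.4 -0.1 -0.9];0.037 29 [-0.1 -0.9  0.1];0.04 30 [-1.3 -0.1 -1.1];0.044 30 [-1.  -0.1 -0.6];27.0167 [-0.48078004 -0.20181853  0.37917182]
```

View pics/s_lift.png

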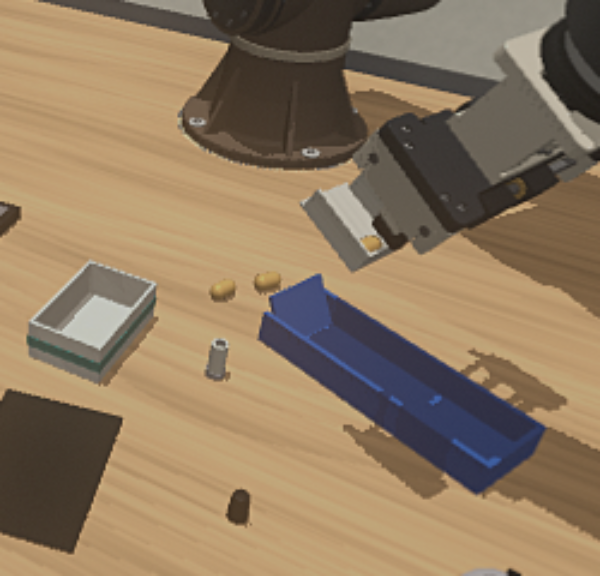

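```bash
cat >> scoop.py <<'E'
def tinp(x,y,z):
    c,s=np.cos(np.radians(TINY)),np.sin(np.radians(TINY)); return np.array([TIN[0]+c*x-s*y,TIN[1]+s*x+c*y,z])
def seq(a,b,n,rate=25):
    """a,b = (nose,yaw,pitch): interpolated at most rate deg/s"""
    a=[np.array(a[0],float),*a[1:]];b=[np.array(b[0],float),*b[1:]]
    for k in range(1,n+1):
        t=k/n; N=a[0]+(b[0]-a[0])*t; y=a[1]+(b[1]-a[1])*t; p=a[2]+(b[2]-a[2])*t
        P,R=tool(N,y,p,1); d=np.linalg.norm(P-robot.read_position())
        T=max(d/.15,(abs(b[1]-a[1])+abs(b[2]-a[2]))/n/rate,.05)
        robot.servo_line(P,R,speed=max(d,1e-4)/T)
def pour():
    pre=(tinp(0,.018,.12),90+TINY,25); low=(tinp(0,.018,.045),90+TINY,3); dn=(tinp(0,.018,.045),90+TINY,-66)
    seq(pre,low,2); seq(low,dn,8,20); robot.dwell(.5)
    seq(dn,(tinp(0,.03,.12),90+TINY,-60),1); seq((tinp(0,.03,.12),90+TINY,-60),(tinp(0,.03,.14),90+TINY,0),3,40)
E
python3 - <<'E'
from scoop import *
x0,z0=-.0735,.0045; e=tray(x0-.044*.577,z0+.144)
pre=(tinp(0,.018,.12),90+TINY,25)
seq((e,TY,32),pre,3); pour(); print(robot.read_t(),robot.read_grip_width())
p,W,T=grab("scene"); cv2.imwrite("pics/s_p1.png",cv2.resize(p[120:300,180:420,::-1],None,fx=3,fy=3))
b=p.astype(int); m=(b[...,0]>b[...,2]*2)&slab(W,.007,.03,(.45,.1),.25)
n,l,s,c=cv2.connectedComponentsWithStats(m.astype(np.uint8))
for i in range(1,n):
    if s[i,4]>15: print(s[i,4],c[i],*rect(W[l==i][:,:2]),np.nanmax(W[l==i][:,2]))
E
```

```text
37.7333 0.1331352758755565
48 [361.10416667 176.58333333] [0.35184592 0.12997075] -49.46796798706055 (24.6, 9.4) 0.01643391083916157
43 [342.65116279 180.55813953] [0.38966238 0.10062954] -43.52444076538086 (23.5, 12.0) 0.016285677418676925
31 [277.32258065 194.35483871] [0.52078644 0.00577984] -15.120964050292969 (20.8, 10.4) 0.01839031024276483
```

View pics/s_p1.png

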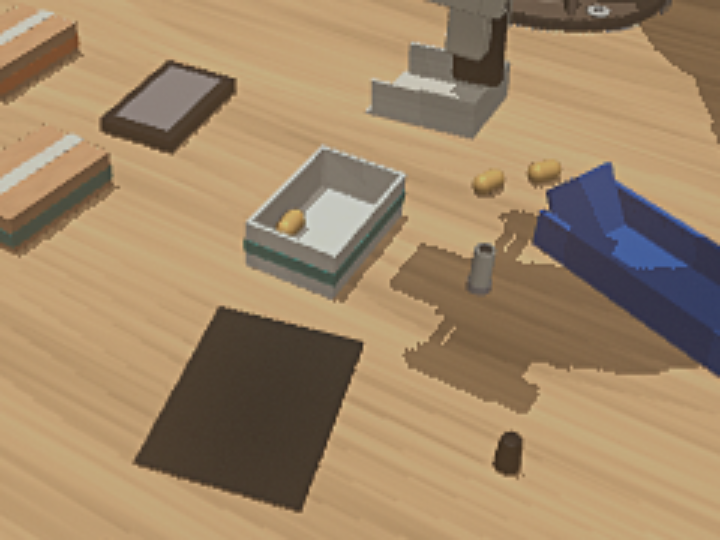

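```bash
python3 - <<'E'
from scoop import *
f=lambda q: "-" if q is None else np.round(q,0).astype(int).tolist()
print("flat yaw182")
for x in(-.105,-.085,-.07,-.057): print(x,[f(robot.ik(*tool(tinp(x,0,.0015),180+TINY,p,1))) for p in(0,30)])
print("tilted grip, flat, yaw182")
for x in(-.105,-.085,-.057):
  for a in(20,40,60):
    P,_=tool(tinp(x,0,.0015),180+TINY,0,1); R0=Rs(180+TINY,-a)@FLIP[1]
    gp=P+[0,0,.019]; print(x,a,f(robot.ik(gp+R0[:,2]*.019,R0)))
A=np.array([.352,.130]);B=np.array([.390,.101])
for ang in(-45,-60,-75,-90):
  d=np.array([np.cos(np.radians(ang)),np.sin(np.radians(ang))])
  for nm,q in(("A",A),("B",B)):
    print("hoe",ang,nm,[f(robot.ik(*tool([*(q-.02*d),.0015],180+ang,p,1))) for p in(-50,-65,-80)])
E
```

```text
flat yaw182
-0.105 [[37, 1, -53, 0, -36, 55], '-']
-0.085 [[35, 3, -51, 0, -36, 57], '-']
-0.07 [[34, 5, -49, 0, -36, 58], '-']
-0.057 [[32, 6, -47, 0, -37, 60], '-']
tilted grip, flat, yaw182
-0.105 20 [27, 15, -35, -10, -58, 72]
-0.105 40 [22, 28, -23, -13, -77, 77]
-0.105 60 [19, 41, -13, -15, -94, 80]
-0.085 20 [26, 16, -33, -9, -59, 72]
-0.085 40 [21, 29, -20, -12, -79, 78]
-0.085 60 [19, 42, -11, -14, -96, 80]
-0.057 20 [24, 18, -30, -9, -61, 73]
-0.057 40 [20, 31, -17, -12, -81, 78]
-0.057 60 [18, 44, -7, -14, -98, 80]
hoe -45 A [[10, 28, -17, -39, -82, 54], [3, 39, -10, -43, -95, 60], [-1, 50, -3, -46, -107, 64]]
hoe -45 B [[7, 30, -13, -37, -85, 55], [1, 41, -5, -41, -98, 60], [-3, 52, 2, -45, -110, 62]]
hoe -60 A [[4, 24, -21, -45, -77, 50], [-4, 36, -15, -49, -89, 59], [-9, 48, -9, -51, -101, 64]]
hoe -60 B [[1, 27, -16, -43, -80, 50], [-6, 38, -10, -47, -93, 57], [-11, 49, -4, -50, -104, 62]]
hoe -75 A [[-1, 21, -26, -51, -71, 46], [-11, 33, -21, -55, -84, 58], [-17, 46, -17, -57, -95, 67]]
hoe -75 B [[-4, 24, -21, -49, -74, 46], [-13, 35, -16, -53, -86, 56], [-18, 47, -11, -56, -98, 63]]
hoe -90 A [[-5, 17, -31, -58, -64, 43], [-18, 30, -28, -62, -78, 59], [-25, 44, -25, -63, -89, 71]]
hoe -90 B [[-8, 20, -27, -55, -67, 42], [-19, 32, -23, -60, -80, 57], [-26, 45, -19, -63, -92, 67]]
```

```bash
python3 - <<'E'
from scoop import *
B=np.array([.390,.101]); ang=-56; d=np.array([np.cos(np.radians(ang)),np.sin(np.radians(ang))])
tgt=tinp(-.085,.008,0)[:2]
s=B-.019*d; e=tgt-.012*d
yw=180+ang; P=-76
seq((tinp(0,.03,.14),90+TINY,0),([*s,.10],yw,P),4,45)
seq(([*s,.10],yw,P),([*s,.0025],yw,P),1)
f0=robot.read_force()
seq(([*s,.0025],yw,P),([*e,.0025],yw,P),3); print(robot.read_force()-f0)
seq(([*e,.0025],yw,P),([*(e-.01*d),.10],yw,P),2)
print(robot.read_t())
p,W,T=grab("top"); cv2.imwrite("pics/t_h.png",cv2.resize(p[180:290,120:260,::-1],None,fx=4,fy=4))
p,W,T=grab("scene"); cv2.imwrite("pics/s_h.png",cv2.resize(p[120:300,180:420,::-1],None,fx=3,fy=3))
b=p.astype(int); m=(b[...,0]>b[...,2]*2)&slab(W,.005,.03,(.42,.06),.25)
n,l,st,c=cv2.connectedComponentsWithStats(m.astype(np.uint8))
for i in range(1,n):
    if st[i,4]>15: print(st[i,4],c[i],*rect(W[l==i][:,:2]),np.nanmax(W[l==i][:,2]))
E
```

```text
[-0.09585918  0.13819127 -0.26862842]
43.5333
61 [361.04918033 176.63934426] [0.35159409 0.12931366] -33.52238082885742 (22.7, 11.7) 0.017671942649287564
50 [276.72 193.62] [0.5201488  0.00442239] 4.981144428253174 (21.9, 12.5) 0.020612706258475666
```

View pics/s_h.png

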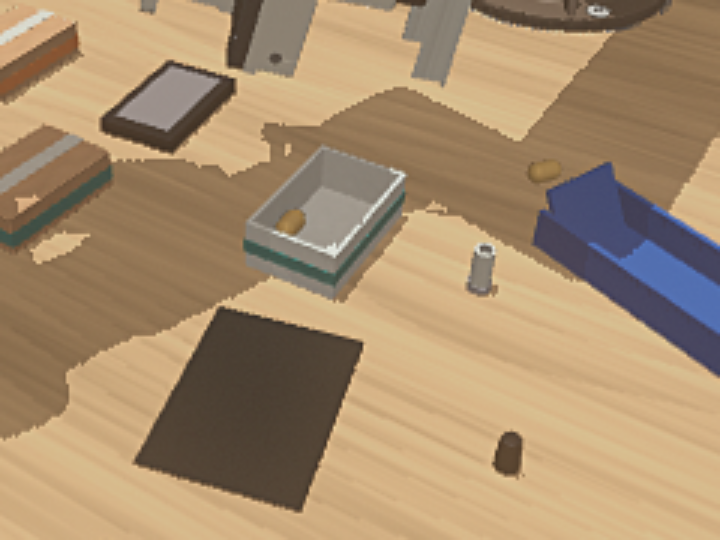

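```bash
python3 - <<'E'
from scoop import *
print(robot.read_grip_width(),robot.read_position(),robot.read_force())
a=cv2.imread("pics/t_h.png");p,W,T=grab("scene");b=cv2.resize(p[0:240,130:430,::-1],None,fx=1.86,fy=1.86)
cv2.imwrite("pics/th2.png",np.vstack([cv2.resize(a,(420,330)),cv2.resize(b,(420,336))])[:600])
E
```

```text
0.1376166644073826 [0.42560777 0.0224708  0.16855066] [-0.13213551 -0.0355952  -1.73156312]
```

View pics/th2.png

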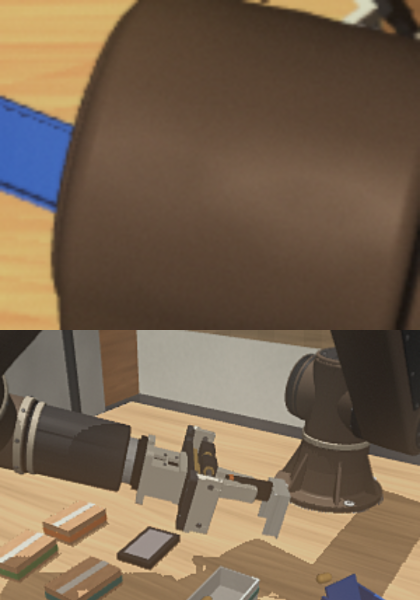

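```bash
cat >> scoop.py <<'E'
def weights(n,c=(.42,.06),r=.2,save=None,zmax=.03):
    p,W,T=grab(n,save); b=p.astype(int); m=(b[...,0]>b[...,2]*2)&slab(W,.004,zmax,c,r)
    k,l,st,ce=cv2.connectedComponentsWithStats(m.astype(np.uint8)); out=[]
    for i in range(1,k):
        if st[i,4]>15:
            q=rect(W[l==i][:,:2]); out.append(q); R=np.array([[np.cos(np.radians(TINY)),np.sin(np.radians(TINY))],[-np.sin(np.radians(TINY)),np.cos(np.radians(TINY))]])
            print(n,st[i,4],ce[i].round(),*q,"tin frame",np.round(R@(q[0]-TIN),4))
    return out
E
python3 - <<'E'
from scoop import *
ang=-56; d=np.array([np.cos(np.radians(ang)),np.sin(np.radians(ang))]); e=tinp(-.085,.008,0)[:2]-.022*d
seq(([*e,.10],124,-76),(tinp(-.115,.0,.10),180+TINY,0),5,45)
weights("wrist",save="w_B"); print(robot.read_t(),np.round(robot.read_qpos()))
E
```

```text
wrist 86 [284.   3.] [5.07024811e-01 2.88578033e-04] -88.52374947071075 (13.0, 5.8) tin frame [-0.0004 -0.0236]
wrist 19 [287.  90.] [ 0.43047827 -0.00758328] -59.02922439575195 (9.0, 3.5) tin frame [-0.0771 -0.0289]
wrist 298 [158. 167.] [0.34856525 0.12531055] -33.99647521972656 (25.3, 14.6) tin frame [-0.1546  0.1066]
47.4667 [ 38. -10. -45.  -0. -55.  54.]
```

View pics/w_B.png

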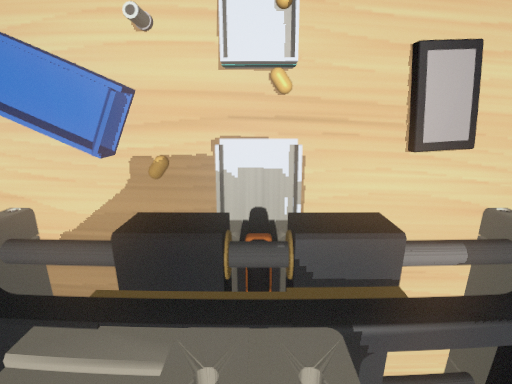

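```bash
cat >> scoop.py <<'E'
Y2=180+TINY
def F(f0): return np.mean([robot.read_force() for _ in range(5)],0)-f0
def wallscoop(y,x0=-.115):
    robot.dwell(.2); f0=F(0); z=.004
    seq((tinp(x0,y,.10),Y2,0),(tinp(x0,y,z),Y2,0),2); 
    while z>-.003:
        z-=.0007; seq((tinp(x0,y,z),Y2,0),(tinp(x0,y,z),Y2,0),1); 
        if F(f0)[2]>2.2: break
    print("floor z",round(z,4),F(f0).round(1),end=" | "); x=x0
    while x>-1 and x<-.055:
        x+=.008 if x<-.08 else .003
        seq((tinp(x,y,z),Y2,0),(tinp(x,y,z),Y2,0),1); f=F(f0); print(round(x,4),f.round(1),end="; ")
        if f[0]<-11: break
    print("t",robot.read_t()); return x,z,f0
E
python3 - <<'E'
from scoop import *
f=lambda q: "-" if q is None else np.round(q,0).astype(int).tolist()
print([(z,p,f(robot.ik(*tool(tinp(-.057,-.012,z),Y2,p,1)))) for z,p in((.02,5),(.03,8),(.045,10),(.06,15))])
seq((tinp(-.115,0,.1),Y2,0),(tinp(-.115,-.012,.1),Y2,0),1)
x,z,f0=wallscoop(-.012)
weights("wrist",c=(.45,0),r=.12,save="w_B2",zmax=.045)
E
```

```text
[(0.02, 5, [34, 1, -53, 5, -32, 54]), (0.03, 8, [36, -2, -56, 9, -29, 48]), (0.045, 10, [37, -5, -58, 12, -30, 45]), (0.06, 15, '-')]
floor z 0.0019 [-5.5  1.9 13.1] | -0.107 [-0.8 -0.4  1.6]; -0.099 [-0.5 -0.   1.1]; -0.091 [-1.1  0.3  0.1]; -0.083 [-0.3  0.2 -1.3]; -0.075 [-0.8 -0.1  0.4]; -0.072 [-0.8  0.9 -0.1]; -0.069 [-0.8  0.9  0.2]; -0.066 [-0.3  0.5  0.7]; -0.063 [-5.3  0.7  4.9]; -0.06 [-18.6   7.2  22.7]; t 52.1
wrist 510 [275.  17.] [0.51479218 0.00062511] 2.0091798305511475 (20.2, 15.1) tin frame [ 0.0074 -0.0235]
```

View pics/w_B2.png

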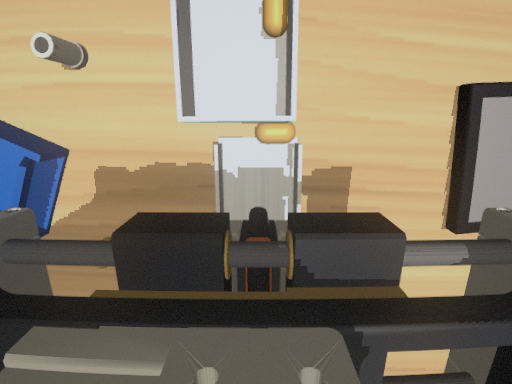

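```bash
python3 - <<'E'
from scoop import *
P,R=tool(tinp(-.06,-.012,.0019),Y2,0,1); print((robot.read_position()-P).round(4),robot.read_grip_width(),robot.read_force().round(1))
print(np.degrees(np.arccos(np.clip((np.trace(R.T@robot.read_tcp_rot())-1)/2,-1,1))))
p,W,T=grab("wrist")
print("nose world/tin", onplane("wrist",T,[[232,139],[258,139.5],[240,121]],.003)-TIN, onplane("wrist",T,[[240,121]],.038)-TIN, onplane("wrist",T,[[275,132]],.010)-TIN)
m=slab(W,.033,.043,(.45,.02),.06); print("tin -x wall pts",np.round(np.percentile(W[m][:,0]-TIN[0],[1,5,50]),4))
# pan floor height in view
print("pan floor z",np.round([np.nanmedian(W[r-1:r+2,228:250,2]) for r in(142,155,170)],4),"bench",np.nanmedian(W[150:180,130:200,2]),"weight top",np.nanmax(W[125:140,260:292,2]))
E
```

```text
[-0.003  -0.0009 -0.0002] 0.13667368298307792 [-18.3   5.6  19.6]
0.3134429303414538
nose world/tin [[-0.06838702  0.00330425]
 [-0.06813728 -0.01524708]
 [-0.05568091 -0.00217335]] [[-0.05509    -0.00430558]] [[-0.06211001 -0.02668581]]
tin -x wall pts [-0.1103 -0.0559 -0.0426]
pan floor z [0.0022 0.0025 0.003 ] bench 0.00015641592753704026 weight top 0.01758936944745107
```

```bash
python3 - <<'E'
from scoop import *
f0=np.array([.1,0,-1.6]); y=-.012
for z in np.arange(.004,.056,.004):
    seq((tinp(-.0605,y,z),Y2,0),(tinp(-.0605,y,z),Y2,0),1); print(round(z,3),F(f0).round(1),end="; ")
print(robot.read_t())
weights("wrist",c=(.48,0),r=.14,save="w_B3",zmax=.085)
E
```

```text
0.004 [-4.7  1.2 -2.3]; 0.008 [-5.4  1.8 -1.4]; 0.012 [-5.9  0.5 -1.1]; 0.016 [-7.3  1.5 -0.8]; 0.02 [-7.3  1.   0.8]; 0.024 [-7.9  1.9  1. ]; 0.028 [-6.7  1.1  2.9]; 0.032 [-5.2 -0.5  2.1]; 0.036 [-0.4  0.3  0.6]; 0.04 [-0.2  0.8  1.1]; 0.044 [0.2 0.3 0.8]; 0.048 [0.1 0.1 0.6]; 0.052 [-0.2 -0.3  0.3]; 55.45
wrist 135 [273.  32.] [0.52210553 0.00114598] 1.2605400085449219 (15.7, 13.5) tin frame [ 0.0147 -0.0233]
```

View pics/w_B3.png

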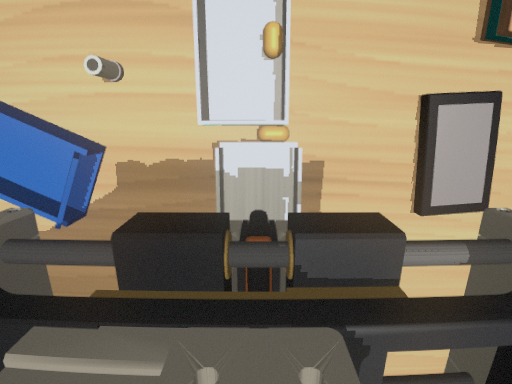

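```bash
cat >> scoop.py <<'E'
def one(x,y,z,p=0,yaw=Y2): seq((tinp(x,y,z),yaw,p),(tinp(x,y,z),yaw,p),1)
def brass(c,r,zmax=.09,show=True):
    """brass blobs in the wrist view: tin-frame xy, top z, area"""
    p,W,T=grab("wrist"); h=cv2.cvtColor(p,cv2.COLOR_RGB2HSV)
    m=(h[...,1]>165)&(h[...,0]>8)&(h[...,0]<28)&(h[...,2]>80)&slab(W,.003,zmax,c,r)
    k,l,st,ce=cv2.connectedComponentsWithStats(m.astype(np.uint8)); a=np.radians(TINY); R=np.array([[np.cos(a),np.sin(a)],[-np.sin(a),np.cos(a)]])
    return [(np.round(R@(np.nanmean(W[l==i][:,:2],0)-TIN),4).tolist(),round(float(np.nanpercentile(W[l==i][:,2],95)),4),int(st[i,4])) for i in range(1,k) if st[i,4]>40]
E
python3 - <<'E'
from scoop import *
C=(.45,.0);r=.15; y=-.016
print(brass(C,r))
one(-.095,y,.055); one(-.095,y,.01); robot.dwell(.3); f0=F(0); print(brass(C,r),f0)
z=.004
while z>-.003:
    z-=.0007; one(-.095,y,z); robot.dwell(.12)
    if F(f0)[2]>2: break
print("floor",round(z,4),F(f0).round(1)); z+=.0004
x=-.078; one(x,y,z)
while x<-.055:
    x+=.002; one(x,y,z); robot.dwell(.05); f=F(f0); print(round(x,4),f.round(1),end="; ")
    if f[0]<-9: break
print(brass(C,r),robot.read_t())
for k,(dz,p) in enumerate(((.001,0.),(.002,.5),(.004,1),(.006,2),(.009,3),(.012,3))):
    one(x+.001,y,z+dz,p); robot.dwell(.05); print(dz,F(f0).round(1),brass(C,r))
E
```

```text
[]
[] [ 0.44129448 -0.12797638 -1.10909799]
floor 0.0026 [-5.5  0.9 11.7]
-0.076 [-0.9 -0.2 -0.8]; -0.074 [-0.4 -0.   1. ]; -0.072 [ 0.4  0.5 -1. ]; -0.07 [-0.9  0.1  0.2]; -0.068 [ 0.1 -0.1 -0. ]; -0.066 [-0.1  0.7  0.6]; -0.064 [-0.   0.7  0.1]; -0.062 [ 0.2 -0.8 -0.4]; -0.06 [-5.1  1.7  1.7]; -0.058 [-14.4   4.3  13.1]; [] 60.7833
0.001 [-10.1   2.7   5.6] []
0.002 [-6.8  2.2 -2.5] []
0.004 [-6.8  1.7 -1.4] []
0.006 [-6.   0.5 -1.1] []
0.009 [-5.8  1.2 -1.3] []
0.012 [-6.5  0.2 -0.1] []
```

```bash
python3 - <<'E'
from scoop import *
b=cv2.imread("pics/w_B3.png"); print("B3 px rgb at weight",b[133,265:285:5,::-1].tolist(), "bench",b[133,320,::-1])
p,W,T=grab("wrist","w_B4"); 
for r in range(104,150,4): print(r,[(p[r,c].tolist(),round(float(W[r,c,2])*1e3,1)) for c in(240,268,282)])
E
```

```text
B3 px rgb at weight [[212, 200, 129], [211, 215, 139], [212, 216, 139], [210, 214, 135]] bench [211 187 139]
104 [([211, 217, 223], 3.3), ([212, 216, 223], nan), ([174, 176, 182], 35.3)]
108 [([211, 217, 223], 3.2), ([212, 216, 222], 3.3), ([179, 183, 187], 35.5)]
112 [([211, 216, 222], 3.3), ([211, 216, 222], 2.8), ([178, 182, 185], 36.2)]
116 [([210, 215, 222], 3.1), ([212, 217, 222], 2.6), ([176, 180, 184], 36.1)]
120 [([212, 217, 223], 3.8), ([210, 215, 222], 3.2), ([181, 184, 188], 37.0)]
124 [([210, 216, 222], 38.4), ([212, 217, 222], 36.9), ([211, 215, 221], 39.4)]
128 [([127, 124, 108], 19.1), ([122, 112, 89], 15.6), ([148, 139, 102], 14.9)]
132 [([212, 194, 150], 1.1), ([210, 177, 113], 19.7), ([208, 174, 107], 19.2)]
136 [([210, 193, 149], 0.1), ([211, 206, 131], 20.6), ([208, 187, 114], 20.2)]
140 [([211, 194, 150], -0.2), ([210, 196, 123], 21.3), ([210, 184, 114], 21.4)]
144 [([212, 195, 151], -0.5), ([204, 167, 108], 19.2), ([199, 164, 104], 19.2)]
148 [([211, 214, 215], 9.2), ([156, 128, 89], 14.9), ([189, 187, 188], 15.6)]
```

```bash
cat >> scoop.py <<'E'
def brass(x=(-.16,-.05),y=(-.06,.06),zmax=.1):
    """brass blobs in the wrist view inside a tin-frame window: xy, top z, area, pixel"""
    p,W,T=grab("wrist"); a=np.radians(TINY); R=np.array([[np.cos(a),np.sin(a)],[-np.sin(a),np.cos(a)]])
    L=(W[...,:2]-TIN)@R.T; b=p.astype(float)
    m=(b[...,2]<.67*b[...,0])&(W[...,2]>.006)&(W[...,2]<zmax)&(L[...,0]>x[0])&(L[...,0]<x[1])&(L[...,1]>y[0])&(L[...,1]<y[1])
    k,l,st,ce=cv2.connectedComponentsWithStats(m.astype(np.uint8))
    return [(np.round(np.mean(L[l==i],0),4).tolist(),round(float(np.percentile(W[l==i][:,2],95)),4),int(st[i,4]),rect(L[l==i])[1:]) for i in range(1,k) if st[i,4]>60]
E
python3 - <<'E'
from scoop import *
y=-.016; print(brass())
one(-.075,y,.03); robot.dwell(.2); print("backed off",brass())
one(-.085,y,.01); robot.dwell(.3); f0=F(0)
z=.005
while z>-.003:
    z-=.0005; one(-.085,y,z); robot.dwell(.12)
    if F(f0)[2]>2: break
print("floor",round(z,4),F(f0).round(1)); z+=.0003
x=-.068; one(x,y,z); s=1; yy=y
while x<-.05:
    fx=F(f0)
    if fx[0]>-6: x+=.0015
    elif fx[0]<-12: x-=.0005
    s=-s; P,R=tool(tinp(x,y+s*.008,z),Y2,0,1); robot.servo_line(P,R,speed=.08)
    if s>0: print(round(x,4),F(f0).round(1),end=" "); b=brass((-.1,-.05)); print([(q[0],q[1]) for q in b])
    if robot.read_t()>76: break
print(robot.read_t())
E
```

```text
[([-0.0631, -0.0252], 0.0214, 694, (-89.96476908773184, (27.3, 13.5))), ([-0.1074, -0.0168], 0.0988, 93, (-72.70260620117188, (12.2, 3.8)))]
backed off [([-0.0636, -0.0255], 0.0165, 661, (-89.82384712994099, (27.2, 15.0)))]
floor 0.004 [-1.6  1.5 11.7]
-0.065 [ 0.8 -0.   2.1] [([-0.0634, -0.025], 0.0166)]
-0.062 [ 1.6 -0.1  1.3] [([-0.0633, -0.0251], 0.0164)]
-0.059 [0.7 0.2 0.9] [([-0.063, -0.0251], 0.0166)]
-0.056 [ 0.8 -0.5  0.6] [([-0.0629, -0.0234], 0.017)]
-0.053 [-3.7 -6.1 10.3] [([-0.0629, -0.0322], 0.0179)]
-0.05 [-4.5 -8.1 10.6] [([-0.0622, -0.0382], 0.0188)]
69.5417
```

```bash
cat >> scoop.py <<'E'
def nose_err(cx,y,z):
    """measured nose edge minus commanded (tin x), and pan floor heights near the nose / mid pan"""
    p,W,T=grab("wrist"); a=np.radians(TINY); R=np.array([[np.cos(a),np.sin(a)],[-np.sin(a),np.cos(a)]])
    L=(W[...,:2]-TIN)@R.T; b=p.astype(float)
    m=(b[...,2]>.92*b[...,0])&(abs(L[...,1]-y)<.02)&(abs(L[...,0]-cx)<.03)&(abs(W[...,2]-z-.002)<.008)
    n=np.percentile(L[...,0][m],99.5); k=lambda lo,hi: round(float(np.median(W[...,2][m&(L[...,0]<n-lo)&(L[...,0]>n-hi)])),4)
    return round(n-cx,4),k(.001,.004),k(.02,.028),int(m.sum())
E
python3 - <<'E'
from scoop import *
x,y=-.062,-.085
one(-.075,-.016,.03); one(x,y,.03); robot.dwell(.1); print("nose err before",nose_err(x,y,.03))
x=-.09; one(x,y,.008); robot.dwell(.2); f0=F(0); z=.007
while z>-.003:
    z-=.0006; one(x,y,z); robot.dwell(.1)
    if F(f0)[2]>2: break
print("touch",z); robot.move_gripper(.35); one(x,y,0.0005); robot.dwell(.2)
robot.move_gripper(0); robot.dwell(.2); print("regrip",robot.read_grip_width(),nose_err(x,y,0),robot.read_force().round(1))
one(x,y,.02); robot.dwell(.2); print("lifted",nose_err(x,y,.02),brass((-.09,-.05)),robot.read_t())
E
```

```text
nose err before (np.float64(-0.0117), 0.0278, nan, 1182)
touch 0.004000000000000001
regrip 0.13533602747256782 (np.float64(-0.012), 0.0021, nan, 1198) [-0.7  0.2  0.7]
lifted (np.float64(-0.0125), 0.021, nan, 1160) [([-0.0633, -0.0396], 0.0164, 738, (-85.09134483337402, (26.8, 15.7)))] 75.3583
  return _methods._mean(a, axis=axis, dtype=dtype,
  ret = ret.dtype.type(ret / rcount)
```

```bash
python3 - <<'E'
from scoop import *
x,y=-.09,-.085
one(x,y,.0008); robot.move_gripper(.35); robot.dwell(.1); one(x-.012,y,.0005); robot.move_gripper(0); robot.dwell(.2)
x-=.012; print(robot.read_grip_width(),nose_err(x,y,0))
one(x,y,.015); one(-.060,y,.015); one(-.060,y,.004); print(nose_err(-.06,y,.004))
one(-.060,-.0835,.004)
for yy in(-.075,-.067,-.060,-.0535): one(-.060,yy,.004); print(yy,F(0).round(1),[(q[0],q[3]) for q in brass((-.09,-.05),(-.08,.06))])
one(-.060,-.058,.004); one(-.060,-.058,.05); print(robot.read_t())
E
```

```text
0.13288220945725862 (np.float64(-0.0007), 0.0021, 0.002, 2256)
(np.float64(-0.0022), 0.005, 0.0049, 2119)
-0.075 [ 0.3  0.2 -0.8] [([-0.063, -0.0336], (-83.24226903915405, (26.7, 16.1)))]
-0.067 [-0.  -0.5 -1.1] [([-0.0635, -0.0254], (-87.78905296325684, (27.5, 15.0)))]
-0.06 [-0.5  0.1 -0.9] [([-0.0633, -0.0186], (88.89718627929688, (27.5, 14.6)))]
-0.0535 [-0.8 -1.1 -1.1] [([-0.0632, -0.012], (89.65116119384766, (27.6, 14.6)))]
80.4167
```

```bash
cat >> scoop.py <<'E'
def saw(y,x=-.072,tmax=10,amp=.007,z0=.006,ybias=0):
    one(x-.012,y,z0+.01); robot.dwell(.2); f0=F(0); z=z0
    while z>-.002:
        z-=.0006; one(x-.012,y,z); robot.dwell(.08)
        if F(f0)[2]>1.5: break
    print("floor",round(z,4)); z+=.0002; t0=robot.read_t(); s=1; one(x,y,z)
    while x<-.0545 and robot.read_t()-t0<tmax:
        s=-s; f=F(f0)[0]
        if f>-5: x+=.0012
        elif f<-8: x-=.0008
        P,R=tool(tinp(x,y+s*amp,z),Y2,0,1); robot.servo_line(P,R,speed=.1)
        if s>0: print(round(x,4),F(f0).round(1),[(q[0],q[1]) for q in brass((-.095,-.05))],nose_err(x,y+s*amp,z)[0])
    return x,z,f0
E
python3 - <<'E'
from scoop import *
one(-.085,-.012,.05); x,z,f0=saw(-.012); print(robot.read_t())
E
```

```text
floor 0.0
-0.0696 [1.4 2.3 1.5] [([-0.063, -0.0114], 0.0165)] 0.0298
-0.0672 [0.1 4.2 4.5] [([-0.0629, -0.0111], 0.0167)] 0.0296
-0.0648 [1.2 1.7 5. ] [([-0.0627, -0.0072], 0.0183)] 0.0298
-0.0624 [-0.1  2.5  4.3] [([-0.0627, -0.0068], 0.0188)] 0.0298
-0.06 [0.3 3.  5.5] [([-0.063, -0.0068], 0.0188)] 0.0297
-0.0576 [0.8 3.  6.8] [([-0.0631, -0.0068], 0.0188)] 0.0297
-0.0552 [-0.6  2.6  7. ] [([-0.0633, -0.0067], 0.0186)] 0.0296
90.1083
  return _methods._mean(a, axis=axis, dtype=dtype,
  ret = ret.dtype.type(ret / rcount)
```

```bash
cat >> scoop.py <<'E'
def lift_tip(x,y,z):
    for zz,p in((.006,1),(.012,3),(.02,5),(.03,8),(.042,8)): one(-.057,y,z+zz,p)
    print("lifted",[(q[0],q[1]) for q in brass((-.13,0),(-.05,.05),.08)])
    a=(tinp(-.057,y,z+.048),Y2,8); b=(tinp(-.03,y*.3,.052),Y2,0); c=(tinp(-.03,y*.3,.050),Y2,-55)
    seq(a,b,2); seq(b,c,5,25); robot.dwell(.2)
    print("tin",[(q[0],q[1]) for q in brass((-.05,.06),(-.04,.04),.03)],robot.read_t())
E
python3 - <<'E'
from scoop import *
lift_tip(-.055,-.012,0.)
E
```

```text
lifted [([-0.0014, -0.0235], 0.0173), ([-0.1129, -0.0035], 0.051), ([-0.113, -0.022], 0.0705)]
tin [([0.0105, -0.0154], 0.0193)] 95.1333
```

```bash
python3 - <<'E'
from scoop import *
weights("scene",c=(.46,.05),r=.2,zmax=.12,save="s_t2"); weights("top",c=(.46,.05),r=.2,zmax=.12)
E
python3 - <<'E'
import cv2;a=cv2.imread("pics/s_t2.png");cv2.imwrite("pics/s_t2c.png",cv2.resize(a[80:260,180:420],None,fx=3,fy=3))
E
```

```text
scene 24 [361. 178.] [0.35263467 0.13121196] -45.50880432128906 (25.8, 10.9) tin frame [-0.1503  0.1124]
scene 20 [287. 195.] [0.50843753 0.02356071] -1.921539306640625 (18.1, 12.8) tin frame [ 0.0018 -0.0004]
```

View pics/s_t2c.png

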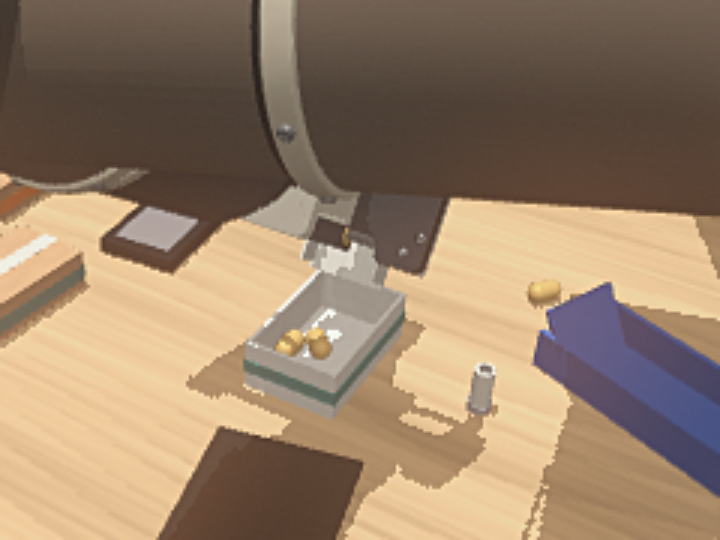

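```bash
python3 - <<'E'
from scoop import *
A=np.array([.350,.1275]); tgt=tinp(-.078,.0,0)[:2]; v=tgt-A; ang=np.degrees(np.arctan2(v[1],v[0])); d=v/np.hypot(*v)
s=A-.020*d; e=tgt-.012*d; yw=180+ang; P=-76; print(ang,s,e)
print(robot.ik(*tool([*s,.0025],yw,P,1)).round())
seq((tinp(-.03,-.0036,.05),Y2,-55),(tinp(-.09,.03,.11),Y2,-60),1)
seq((tinp(-.09,.03,.11),Y2,-60),([*s,.09],yw,P),3,45)
seq(([*s,.09],yw,P),([*s,.003],yw,P),1)
f0=robot.read_force(); seq(([*s,.003],yw,P),([*e,.003],yw,P),3); print((robot.read_force()-f0).round(1))
seq(([*e,.003],yw,P),([*(e-.01*d),.10],yw,P),1); e2=e-.01*d
seq(([*e2,.10],yw,P),(tinp(-.11,-.01,.09),Y2,0),4,50)
print(brass((-.16,-.05),(-.08,.14),.04),robot.read_t(), nose_err(-.11,-.01,.09))
E
```

```text
-53.47584498649599 [0.33809677 0.14357212] [0.42150094 0.03095717]
[  -5.   45.   -8.  -48. -100.   63.]
[-5.1 -3.2  0.1]
[([-0.0786, -0.0071], 0.0164, 439, (35.66100311279297, (27.8, 16.1)))] 104.175 (np.float64(-0.0064), 0.0872, 0.0889, 1736)
```

```bash
python3 - <<'E'
from scoop import *
y=-.007; x=-.091
one(x,y,.02); robot.dwell(.2); f0=F(0); z=.006
one(x,y,.007)
while z>-.002:
    z-=.0008; one(x,y,z); robot.dwell(.06)
    if F(f0)[2]>1.5: break
z+=.0002; print("floor",round(z,4))
while x<-.064:
    x+=.004; one(x,y,z)
    if F(f0)[0]<-4: break
print(x,F(f0).round(1),brass((-.1,-.05)),robot.read_t())
s=1;k=0;t0=robot.read_t()
while x<-.049 and robot.read_t()-t0<9:
    s=-s;k+=1; f=F(f0)[0]
    if f>-5: x+=.0014
    elif f<-8: x-=.0008
    P,R=tool(tinp(x,y+s*.007,z),Y2,0,1); robot.servo_line(P,R,speed=.1)
    if k%4==0: print(round(x,4),F(f0).round(1),[(q[0],q[1]) for q in brass((-.095,-.05))])
print(robot.read_t(),z)
E
```

```text
floor 0.0046
-0.087 [-11.7  -0.9  21.9] [([-0.0785, -0.007], 0.0165, 842, (35.194496154785156, (27.8, 15.9)))] 106.225
-0.0836 [-0.9 -0.3  7.5] [([-0.0781, -0.0068], 0.0166)]
-0.078 [0.4 0.5 2.3] [([-0.0731, -0.0136], 0.0167)]
-0.0724 [-0.2  0.7  2.6] [([-0.0683, -0.0192], 0.0165)]
-0.0668 [0.9 0.5 2.1] [([-0.0649, -0.0216], 0.0165)]
-0.0612 [-0.9  0.5  3.8] [([-0.0629, -0.0218], 0.0167)]
-0.0556 [0.1 0.7 2.2] [([-0.0683, -0.0163], 0.019)]
-0.05 [0.1 0.6 1.4] [([-0.0685, -0.0165], 0.0194), ([-0.0945, 0.0001], 0.0905)]
114.9917 0.004599999999999999
```

```bash
sed -i 's/def lift_tip(x,y,z):/def lift_tip(x,y,z,xw=-.057):/; s/one(-.057,y,z+zz,p)/one(xw,y,z+zz,p)/; s/a=(tinp(-.057,y,z+.048)/a=(tinp(xw,y,z+.048)/' scoop.py; python3 - <<'E'
from scoop import *
lift_tip(0,-.007,.0046,-.0505)
weights("scene",c=(.46,.05),r=.2,zmax=.12,save="s_t3")
E
```

```text
lifted [([-0.0051, -0.0108], 0.0195), ([-0.0701, -0.0154], 0.0584)]
tin [([0.0033, -0.0158], 0.0193)] 120.0167
scene 18 [277. 194.] [0.5213526  0.00470638] -78.77593040466309 (13.8, 12.7) tin frame [ 0.0141 -0.0197]
scene 33 [287. 195.] [0.50592581 0.02009836] 51.645301818847656 (28.2, 13.0) tin frame [-0.0008 -0.0038]
```

```bash
python3 - <<'E'
from scoop import *
MAT=np.array([.6654,.0672]); MY=14.06
xs=np.array([np.cos(np.radians(MY)),np.sin(np.radians(MY)),0])
nz=lambda z: np.array([*MAT,z])-.056*xs
seq((tinp(-.03,-.002,.05),Y2,-55),(tinp(-.06,0,.12),Y2,-55),1)
seq((tinp(-.06,0,.12),Y2,-55),(tinp(-.05,0,.15),Y2,0),2,50)
robot.goto(*tool(nz(.14),MY,3,1)); print(robot.read_t())
go=lambda z: seq((nz(z),MY,3),(nz(z),MY,3),1)
go(.025); robot.dwell(.2); f0=F(0); z=.012; go(z)
while z>.0:
    z-=.001; go(z); robot.dwell(.08)
    if F(f0)[2]>1.2: break
print("touch",round(z,4),F(f0).round(1))
robot.move_gripper(.4); robot.dwell(.3)
P=robot.read_position(); robot.servo_line(P+[0,0,.10],speed=.15)
# look: move so that camera sees it (tool +x is towards -xs)
p,W,T=grab("wrist","w_sc")
q=W[slab(W,.085,.1,MAT,.09)]; print("handle",*rect(q[:,:2]),np.median(q[:,2]))
q=W[slab(W,.018,.032,MAT,.09)]; print("walls",*rect(q[:,:2]))
weights("top",c=(.46,.05),r=.25,zmax=.06); print(robot.read_t())
E
```

```text
124.475
touch 0.008 [0.5 1.  5.1]
handle [0.67708167 0.07009411] 13.819090843200684 (29.8, 12.2) 0.0921728430810104
walls [0.65563257 0.06468922] 14.127045631408691 (64.6, 57.2)
top 22 [165. 165.] [0.62705676 0.21160039] -26.627803802490234 (12.9, 10.6) tin frame [0.1266 0.1836]
top 20 [312. 194.] [ 0.54160742 -0.18425105] -0.764251708984375 (18.7, 7.9) tin frame [ 0.0281 -0.2092]
top 39 [243. 204.] [0.51802783 0.00185578] 10.53160572052002 (23.0, 12.5) tin frame [ 0.0107 -0.0224]
top 90 [239. 212.] [0.49821582 0.01092938] 34.010643005371094 (42.4, 23.7) tin frame [-0.0088 -0.0127]
129.0333
```

```bash
cat > pk.py <<'E'
from scoop import *
def look(c,yaw,zlo,zhi,back=.055,h=.19,r=.09):
    a=np.radians(yaw); robot.goto([c[0]-back*np.cos(a),c[1]-back*np.sin(a),h],down(yaw)); robot.dwell(.1)
    p,W,T=grab("wrist"); m=biggest(slab(W,zlo,zhi,c,r)); q=W[m]; R=rect(q[:,:2])
    print("look",R[0].round(4),round(R[1],2),R[2],np.round(np.median(q[:,2]),4)); return R
def pick(c,yaw,z):
    robot.goto([*c,z+.08],down(yaw)); robot.servo_line([*c,z],down(yaw),speed=.12); robot.move_gripper(0); robot.dwell(.1)
    print("grip",round(robot.read_grip_width()*88,1)); robot.servo_line([*c,z+.12],down(yaw),speed=.2)
def place(c,yaw,z,clear=.15):
    robot.goto([*c,z+.06],down(yaw)); robot.servo_line([*c,z+.006],down(yaw),speed=.12); f0=F(0); robot.servo_line([*c,z],down(yaw),speed=.02)
    robot.dwell(.1); f=F(f0)[2]; zz=z
    while f<1.5 and zz>z-.004: zz-=.0007; robot.servo_line([*c,zz],down(yaw),speed=.03); robot.dwell(.05); f=F(f0)[2]
    print("place",round(zz-z,4),round(f,1),"width",round(robot.read_grip_width()*88,1)); robot.move_gripper(1.0); robot.dwell(.1); robot.servo_line([*c,zz+.09],down(yaw),speed=.2)
E
python3 - <<'E'
from pk import *
robot.move_gripper(1.0)
c,y,s=look((.4316,-.1721),5.8,.008,.02)
if abs(s[0]-110)<5 and abs(s[1]-68)<4:
    pick(c,y,.0035); print(robot.read_t())
    place(TIN,TINY,.038+.0035+.001)
print(robot.read_t(),robot.read_qpos().round())
E
```

```text
look [ 0.432 -0.172] 6.15 (108.8, 68.3) 0.0143
grip 67.9
135.6917
place -0.0007 2.9 width 68.0
139.2917 [ 25.  10. -28.  -0. -53.  67.]
```

```bash
python3 - <<'E'
from pk import *
look(TIN,TINY,.044,.06,h=.22)
c,y,s=look((.592,-.1796),-2.5,.026,.042,r=.1)
if abs(s[0]-104)<5 and abs(s[1]-66)<4:
    pick(c,y,.006); place(TIN,TINY,.052+.006+.001)
print(robot.read_t())
E
```

```text
look [0.5067 0.0234] 2.0 (108.9, 68.3) 0.0523
look [ 0.582  -0.2156] -2.16 (103.2, 65.3) 0.0322
grip 65.9
place -0.0014 10.0 width 66.0
147.7417
```

```bash
python3 - <<'E'
from pk import *
for i,(c0,y0) in enumerate((((.5863,-.3248),6.75),((.4502,-.3312),-.8))):
    c,y,s=look(c0,y0,.026,.042,r=.1)
    if abs(s[0]-104)<5 and abs(s[1]-66)<4:
        pick(c,y,.006); place(TIN,TINY,.084+.032*i+.006+.001); print(robot.read_t())
    else: print("bad"); break
E
```

```text
look [ 0.5873 -0.3264] 6.93 (103.8, 66.4) 0.0321
grip 66.0
place -0.0007 1.6 width 66.2
156.0583
look [ 0.4504 -0.3323] 0.97 (104.1, 65.6) 0.0321
grip 66.3
place -0.0014 7.4 width 66.0
164.7417
```

Now move the arm clear and check everything.

```bash
python3 - <<'E'
from pk import *
P=robot.read_position(); robot.servo_line([P[0],P[1],.27],speed=.2)
look(TIN,TINY,.138,.16,h=.29)
robot.goto([.42,-.42,.27],down(0)); robot.dwell(.2)
p,W,T=grab("top"); z=W[...,2]; inb=(W[...,0]>.3)&(W[...,0]<.8)&(abs(W[...,1])<.45)
for nm,c,lo,hi,r in(("col top",TIN,.14,.16,.09),("sleeve",(.4935,.1365),.02,.05,.03),("ferrule",(.627,.2118),.012,.04,.03),("scoop walls",(.6654,.0672),.02,.034,.06),("handle",(.6654,.0672),.085,.11,.06)):
    q=W[slab(W,lo,hi,c,r)]; print(nm,*rect(q[:,:2]),len(q))
s,Ws,Ts=grab("scene"); cv2.imwrite("pics/fin.png",np.hstack([cv2.resize(s[60:310,100:430,::-1],(500,380)),cv2.resize(p[120:270,190:300,::-1],(278,380))]))
print(robot.read_t())
E
```

```text
look [0.5063 0.0235] 1.92 (103.9, 66.3) 0.1481
col top [0.50626196 0.02330244] 1.8496497869491577 (103.9, 65.8) 1248
sleeve [0.49292062 0.13546643] 89.09745788574219 (13.4, 13.3) 30
ferrule [0.62713782 0.2121682 ] -14.419219970703125 (12.0, 11.4) 24
scoop walls [0.65593054 0.06364352] 13.732665061950684 (65.8, 56.8) 73
handle [0.67847583 0.06936323] 13.597257614135742 (30.3, 11.7) 56
167.6
```

View pics/fin.png

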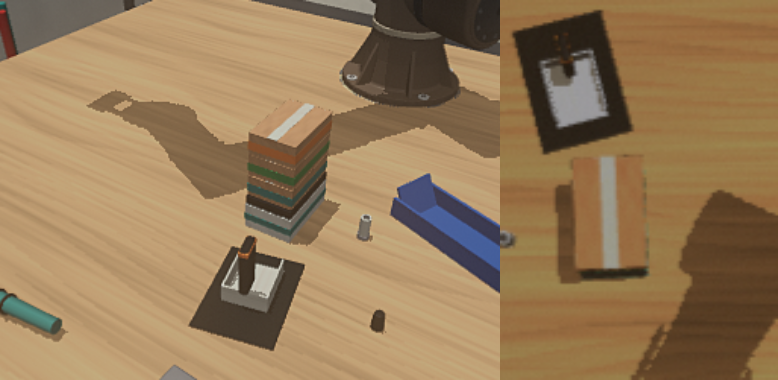

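```bash
python3 -c "
from rig import robot
print(robot.job_done(),robot.read_t())"
```

```text
the job is handed in; nothing more can be done
the job is handed in; nothing more can be done
```

The order is packed and handed in at about 168 s of simulated time. All three weights are in the tin, the lid is on, and the three cartons are stacked on it. The scoop stands on its mat, and I made no deliberate finger contact with the weights.

**What did not go to plan:**
- **Spilled weights:** on the first scoop, two of the three weights rode over the tray's ramp onto the bench. I raked each one to the tin's near wall with the scoop and worked the nose under it sideways. I then lifted it and tipped it into the tin.
- **First recovery try:** the first push of one weight against the tin wall jammed at about 18–20 N. The scoop slipped about 12 mm back in the grip, so I set it down on the bench and gripped it again.
- **Hidden weights:** I could only count the weights before the lid went on. The overhead view then showed three in the tin, two of them touching and seen as one blob, and none left on the bench.
- **Moved carton:** the carton I stacked first had been knocked about 37 mm aside. I found it again with the wrist camera before picking it up.

**Last checks:**

| Item | Result |
|---|---|
| Lid on tin | within 0.5 mm and 0.1° of the tin |
| Top of carton column | within 0.5 mm and 0.1° of the tin, top at about 148 mm as expected |
| Scoop | upright, about 2–4 mm from the mat's centre depending on the camera, within 0.5° of the mat's direction |
| Sleeve | measured 1–2 mm from its first reading, which is within the calibration error |
| Ferrule | measured under 0.5 mm from its first reading |

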